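# Start the bobbin winder

## Task

Get the leather bench's bobbin winder running, in this order: tip the white rocker switch on by pressing its end with the orange mark, press the blue key fully down to zero the counter and let it come up, push the winder's stop arm by its yellow post all the way over towards the bobbin, and last press the green key fully down and let it come up. Leave the rocker on and the arm fully over; do not press the red key, do not lift the bobbin off its spindle, and leave everything else on the bench where it stands.

Things in the scene. Friction and masses are not known exactly. Their poses are not given: they have to be found in the camera images.
- control: Control box, fixed, grey, 160 mm (x) by 220 mm (y) by 45 mm high; origin at the centre of its underside, its x axis points to the back, y to the left (seen from the robot), z up. Row of three round keys at x = -38 mm, y = -66, 0 and 66 mm; white rocker at x = 42, y = 40 mm; flat counter window beside it. It may stand left or right of the winder.
- rocker_on (a point): Where to press the white rocker: on its top face, at the orange mark, 20 mm from its pivot towards the box's +y. The rocker paddle is 60 mm long (along the box's y), 28 mm wide, pivoted at mid-length 13 mm above the box's top; black bezel 6 mm high around it. When off, this point is about 20 mm above the box's top; when on about 13 mm.
- rocker (a joint): Rocker angle: 0 off (orange end up), 0.36 rad on (orange end fully down). Stiff hinge, about 2.5 N at the mark; stays where it is left.
- blue_key_top (a point): Blue push key of the control box: round cap 30 mm across in a black collar 46 mm across and 12 mm high. Site: centre of the cap's top face, 22 mm above the box's top when out; its z axis is up. The three keys stand in one row, 66 mm apart, in any order, along the front edge of the box.
- blue_key (a joint): Blue key: 0 when out, 0.006 m fully down. Spring: starts to move at about 1.5 N, fully down at 5 N; springs back when let go.
- green_key_top (a point): Green push key of the control box: round cap 30 mm across in a black collar 46 mm across and 12 mm high. Site: centre of the cap's top face, 22 mm above the box's top when out; its z axis is up. The three keys stand in one row, 66 mm apart, in any order, along the front edge of the box.
- green_key (a joint): Green key: 0 when out, 0.006 m fully down. Spring: starts to move at about 1.5 N, fully down at 5 N; springs back when let go.
- red_key_top (a point): Red (stop) push key of the control box: round cap 30 mm across in a black collar 46 mm across and 12 mm high. Site: centre of the cap's top face, 22 mm above the box's top when out; its z axis is up. The three keys stand in one row, 66 mm apart, in any order, along the front edge of the box. Not to be pressed.
- red_key (a joint): Red key: 0 when out, 0.006 m fully down. Spring: starts to move at about 1.5 N, fully down at 5 N; springs back when let go.
- winder: Bobbin winder, fixed, white with green side strips, 170 mm (x) by 150 mm (y) by 50 mm high; origin at the centre of its underside, x axis to the back, y to the left, z up. A grey motor hump (46 by 55 mm, 39 mm above the top) stands at its back left corner, the bobbin at x = 13, y = 20 mm.
- stop_pivot (a point): Pivot axis (vertical) of the stop arm, on the winder, at the height of stop_post (30 mm above the winder's top).
- stop_post (a point): Centre of the upright yellow post on the free end of the stop arm, 110 mm from the pivot; post 16 mm across, from 8 to 48 mm above the winder's top; this point is 30 mm above the winder's top. The arm is a flat bar 12 mm wide, 8 to 16 mm above the top, pointing from the pivot towards the robot; push the post from the winder's right (-y) side towards +y.
- stop_arm (a joint): Stop arm angle: 0 fully away from the bobbin (post towards the winder's -y side), 0.6 rad fully over, beside the bobbin; it turns clockwise seen from above as it grows, the post going towards the winder's +y. Stiff hinge, about 1.5 N at the post; stays where it is left.
- bobbin: Loose steel bobbin with orange thread, 28 mm across, 26 mm high, standing on the winder's spindle; origin at the centre of its underside. It stays there.
- spindle (a point): Foot of the spindle, where the bobbin's underside rests: 56 mm above the bench.
- tan_spool: Loose spool of tan thread, 40 mm across, 42 mm high, on the bench in front of the two machines; origin under its centre.
- blue_spool: Loose spool of blue thread, 40 mm across, 42 mm high, behind and between the machines; origin under its centre.
- black_spool: Loose spool of black thread, 40 mm across, 42 mm high, behind the machines; origin under its centre.
- jar: Loose glass jar with red lid, 64 mm across, 75 mm high, behind the machines; origin under its centre.
- bowl: Loose white bowl, 100 mm across, 45 mm high, on the right; origin under its centre.
- bottle: Loose clear bottle with blue cap, 60 mm across, 160 mm high, on the left; origin under its centre.
- mallet: Loose mallet lying on the left green mat, 270 mm long; origin at its underside, mid-length.
Mind the look-alikes: they are no part of the job. What is shaped like the winder but pink or purple is not meant.

How it is judged:
By the outcome, as a careful person would: the job done as asked, in the order asked, and still so for the second after the job is handed in, with the robot touching nothing.
It also fails if it takes over 58 s, if anything falls off the work surface, if the arm or the gripper's body presses on something with over 40 N, if the wrist force passes 120 N, or if a joint passes its speed limit or range.

## Robot

A 7-joint arm with a two-finger parallel gripper is mounted at the origin on the work surface. World frame = base frame: x ahead of the robot, y to its left, z up, the work surface at z = 0. Lengths are in m, angles in rad, forces in N, time in s.
With the tool pointing down it reaches from about 0.425 to 0.95 m from the base axis. Payload 4.7 kg.
Tool frame: the origin (TCP) lies on the centre line of the jaws, within the pads' length; the fingertips stand robot.nose_length ahead of it and the grasp point (between the pads) lies 8 mm behind it (robot.nose_length is the distance from the TCP to the fingertips, in m); z points along the fingers, y is the line along which they close (so a half turn about z gives the same grasp; the last joint's range is limited). The gripper opens to 85 mm and grips with 20 to 120 N. Pads are 22 mm wide; open, the fingers measure 114 mm over their backs; the gripper's body (76 mm by 85 mm) begins 54 mm behind the grasp point. The pads swing forward as they close: fully open they stand 13 mm farther back than shut.
Start: joints at [-1.168, 0.469, -0.049, 1.532, 0.024, 1.141, -0.082], TCP at [0.282, 0.613, 0.242] pointing down, gripper open.
Joint ranges: [-2.59, 2.59], [-0.33, 1.99], [-1.39, 1.29], [0.1, 2.45], [-1.04, 4.18], [0.21, 1.99], [-2.66, 2.66]. Speed limits (rad/s): [2.57, 2.57, 3.14, 3.14, 3.14, 3.14, 3.14].

## Interface

Orientations are given as [roll, pitch, yaw] about the fixed x, y, z axes, in that order (R = Rz(yaw) Ry(pitch) Rx(roll)).
In Python, from plant import robot gives the robot as it stands. Calls block until the motion is done:
- robot.goto(position, orientation): joint-space move of the TCP to a pose.
- robot.move_straight(position, vel=0.15, attitude=None, contact_N=None): straight line of the TCP; attitude=None keeps the orientation; vel is the mean speed in m/s. With contact_N (N) it stops when the force on the tool has changed by that much, and returns True; else False.
- robot.move_joints(angles): joint-space move.
- robot.grip(opening, strength=None): opening from 0.0 (shut) to 1.0 (fully open); strength is the grip in N (None keeps the last); returns when the fingers have stopped.
- robot.sleep(seconds).
- robot.inverse_kinematics(position, orientation): joint angles nearest the present ones, or None.
- robot.sense(): the state.
- robot.grab_frame(name): name is "side" or "top" or "wrist"; returns a dict with "image" (480x640x3 uint8, red, green, blue), "range_z" (480x640 float32, m along the optical axis (not along the pixel's ray), 0 where there is no reading), "fx", "fy", "cx", "cy" (pixels), "R" (3x3) and "t" (3): a world point X has camera coordinates R X + t. Camera axes: x right, y down, z forward; pixel columns grow to the right and rows downward; lengths in m; the calibration is good to about 2 mm. A picture is of the moment at which its call begins.
A pose or a line that the arm cannot do raises robot.IKError and nothing moves.
- robot.close_job(): hands the job in; it is judged then, once.
The state is a dict: "t": time; "joint_pos": joint angles; "joint_velocities": joint speeds; "effort": joint torques, N m; "tcp_pos": TCP position; "tcp_rot": TCP orientation; "wrist_force": force on the tool from outside, world axes, zero at the start; "torque": the same for the moment, N m; "opening": opening from 0.0 (shut) to 1.0 (fully open); "gripper_force": force on a finger pad.
Only numpy, scipy, OpenCV 4.12 (cv2) and the standard library are available. Lean on these libraries where they do the work, as an engineer would, in place of code of your own. Each camera call takes 0.05 s, during which the arm holds its last target. There are 200 camera calls.

## Working session

There is one attempt and no reset: what is moved stays moved. The work goes in short steps, each a Python script; the robot and the scene stay as the last script left them, time stands still between calls to the robot, and variables do not carry over. Pictures are saved under pics/ and viewed, at most 10 in all, crops included, and the job is handed in when it is done.

```bash
mkdir -p pics; ls
python3 - <<'E'
from plant import robot
import cv2,numpy as np,pickle
d={}
for n in("top","side"):
    f=robot.grab_frame(n);d[n]=f;cv2.imwrite(f"pics/{n}0.png",f["image"][:,:,::-1])
    print(n,f["fx"],f["cx"],f["cy"],-f["R"].T@f["t"],f["R"].round(3).tolist(),(f["range_z"]>0).mean())
pickle.dump(d,open("f0.pkl","wb"))
s=robot.sense();print(s["t"],s["tcp_pos"],s["tcp_rot"],robot.nose_length,s["opening"])
E
```

```text
pics
top 447.3707180801651 321.6993078777632 239.98199662760055 [0.40441025 0.03031143 1.02649843] [[-0.009, -1.0, 0.002], [-0.99, 0.009, -0.139], [0.139, -0.004, -0.99]] 0.9960904947916667
side 487.24888391415385 328.18879516693653 236.71377506262345 [ 0.29107571 -0.86322125  0.7915476 ] [[0.966, -0.259, -0.018], [-0.17, -0.58, -0.797], [0.196, 0.773, -0.604]] 0.9959212239583334
0.1 [0.2822463  0.61259676 0.24135667] [-3.13980960e+00  4.33364199e-05  2.70980424e+00] 0.011 0.9968777967731917
```

View pics/top0.png

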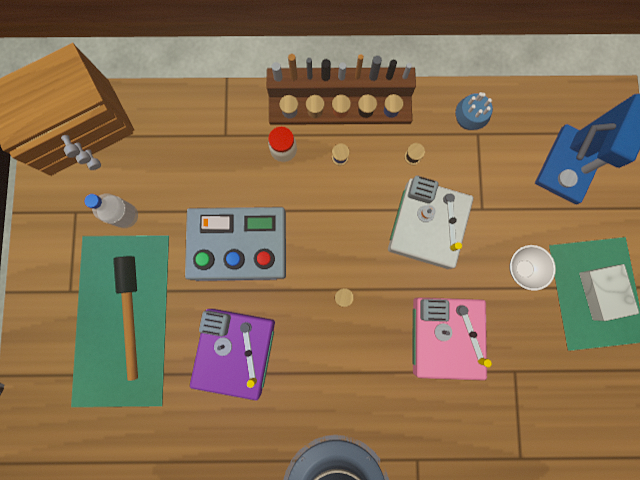

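View pics/side0.png

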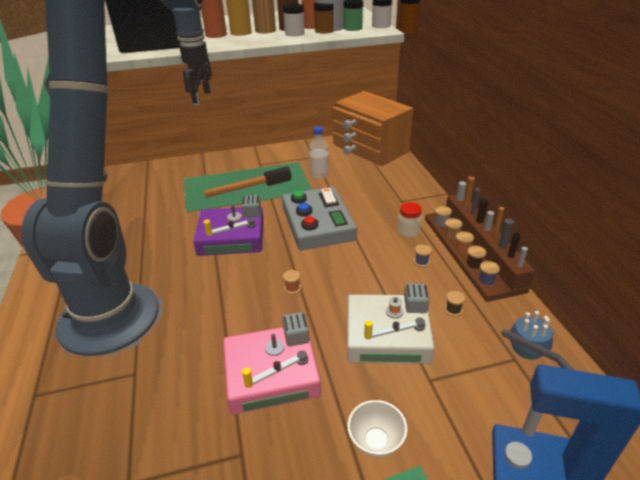

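The top view shows the control box with green key (204,259), blue (233,259), red (264,259), and the rocker at (216,223) with its orange mark on the left (+y). There are three winder shapes: purple (233,353), pink (451,339) and white (431,222). White with green strips fits, and it is the only one carrying a bobbin. Its yellow post is at (457,246) and its pivot at (449,199). I'll measure these points and confirm with an enlarged crop.

```bash
cat > h.py <<'E'
import numpy as np,cv2
def ray(f,px,z):
    c=-f["R"].T@f["t"];d=f["R"].T@np.array([(px[0]-f["cx"])/f["fx"],(px[1]-f["cy"])/f["fy"],1]);return c+d*(z-c[2])/d[2]
def dep(f,px):
    u,v=int(round(px[0])),int(round(px[1]));zz=float(np.median(f["range_z"][v-1:v+2,u-1:u+2]))
    return f["R"].T@(zz*np.array([(px[0]-f["cx"])/f["fx"],(px[1]-f["cy"])/f["fy"],1])-f["t"])
def blobs(f,lo,hi,box,amin=8):
    x0,y0,x1,y1=box;h=cv2.cvtColor(f["image"],cv2.COLOR_RGB2HSV)[y0:y1,x0:x1]
    n,l,s,c=cv2.connectedComponentsWithStats(cv2.inRange(h,lo,hi))
    return [(c[i]+[x0,y0],int(s[i,4])) for i in range(1,n) if s[i,4]>=amin]
E
python3 - <<'E'
import pickle;from h import *
d=pickle.load(open("f0.pkl","rb"));T,S=d["top"],d["side"]
Q={"green":((45,90,90),(80,255,255),(180,240,225,285),(280,185,320,205),.067),
"blue":((100,120,90),(125,255,255),(215,240,250,285),(290,195,320,222),.067),
"red":((0,150,120),(6,255,255),(245,240,290,285),(295,210,325,235),.067),
"orange":((5,120,150),(20,255,255),(195,212,235,235),(318,185,345,208),.065),
"yellow":((22,150,120),(32,255,255),(440,230,475,260),(355,315,380,345),.098),
"bobbin":((5,120,120),(22,255,255),(412,200,440,225),(380,290,408,322),.07)}
for k,(lo,hi,b,bs,z) in Q.items():
  for c,a in blobs(T,lo,hi,b): print(k,"top",c.round(1),a,ray(T,c,z).round(4),dep(T,c).round(4))
  for c,a in blobs(S,lo,hi,bs): print(k,"side",c.round(1),a,ray(S,c,z).round(4),dep(S,c).round(4))
for n,lo,hi,b,z in(("box",None,None,(175,195,300,290),.045),("wh",None,None,(380,170,485,275),.05)):
  x0,y0,x1,y1=b
  # top-face points by depth height
  P=np.array([[*dep(T,(u,v)),u,v] for v in range(y0,y1) for u in range(x0,x1)])
  m=abs(P[:,2]-z)<.008
  im=np.zeros((480,640),np.uint8);q=P[m][:,3:].astype(int);im[q[:,1],q[:,0]]=255
  W=P[m][:,:2].astype(np.float32);r=cv2.minAreaRect(W);print(n,r,np.median(P[m][:,2]))
a=cv2.resize(T["image"][170:275,380:485],(400,400),interpolation=2);b=cv2.resize(T["image"][190:295,180:285],(400,400),interpolation=2)
cv2.imwrite("pics/crop.png",np.hstack([a,b])[:,:,::-1])
E
```

```text
green top [201.7 258.6] 153 [0.501  0.2854 0.067 ] [0.5008 0.285  0.0686]
green side [293.5 189.6] 265 [0.4892 0.3045 0.067 ] [0.506  0.4037 0.0054]
blue top [232.6 258.3] 156 [0.501 0.219 0.067] [0.5009 0.2189 0.0675]
blue side [303.3 206.5] 71 [0.4969 0.2123 0.067 ] [0.4968 0.2121 0.0671]
red top [263.  257.9] 148 [0.5013 0.1534 0.067 ] [0.5012 0.1534 0.0677]
red side [308.9 219.7] 67 [0.4972 0.1479 0.067 ] [0.4967 0.1454 0.0688]
orange top [205.3 222. ] 30 [0.5813 0.2802 0.065 ] [0.5809 0.2797 0.067 ]
orange side [321.6 185.9] 24 [0.5712 0.3043 0.065 ] [0.596  0.4077 0.0007]
orange side [340.5 190.7] 110 [0.6156 0.2635 0.065 ] [0.6443 0.363  0.0008]
orange side [326.2 189.2] 12 [0.5792 0.2827 0.065 ] [0.5784 0.2798 0.0669]
yellow top [455.8 246. ] 66 [ 0.5194 -0.2537  0.098 ] [ 0.5192 -0.2533  0.0995]
yellow side [367.9 329. ] 101 [ 0.5133 -0.2747  0.098 ] [ 0.5166 -0.2659  0.0875]
bobbin top [422.7 214.8] 10 [ 0.592  -0.1936  0.07  ] [ 0.5924 -0.1942  0.0676]
bobbin side [391.5 291.5] 96 [ 0.6045 -0.1646  0.07  ] [ 0.6339 -0.099   0.0022]
bobbin side [394.4 309.1] 56 [ 0.5915 -0.215   0.07  ] [ 0.5917 -0.2144  0.0693]
box ((0.540436327457428, 0.22040140628814697), (0.22015732526779175, 0.16034427285194397), 89.98035430908203) 0.04592540831955792
wh ((0.5808269381523132, -0.21848931908607483), (0.15045782923698425, 0.17064893245697021), 72.76038360595703) 0.050634322580449254
```

View pics/crop.png

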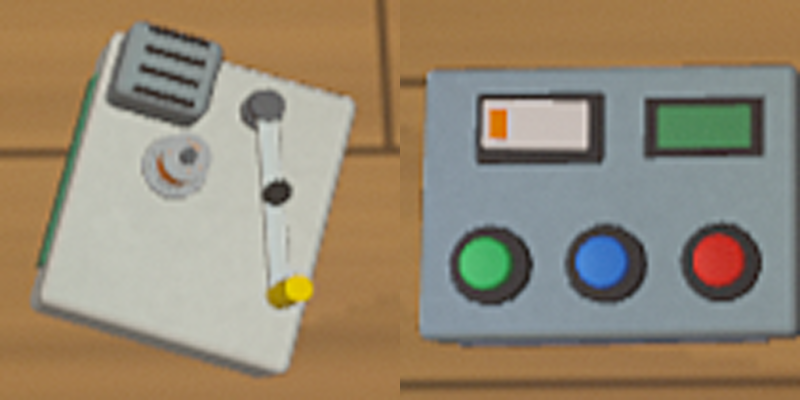

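The crop confirms it: the white winder with a green strip holds the bobbin with orange thread, and its arm's yellow post is on the -y side. On the box the keys run green, blue, red from left to right, and the orange mark is at the rocker's left end. The fitted sizes match the given ones (220x160 and 170x150 mm, tops at 45 and 50 mm). Next I'll press the rocker.

```bash
cat > press.py <<'E'
from plant import robot
import numpy as np
N=robot.nose_length
def press(xy,z_hi,z_lo,ori,F,up=.14):
    """hover, approach, slow press to F newtons (or to z_lo), hold briefly, lift; z are fingertip heights"""
    p=lambda z:[xy[0],xy[1],z+N]
    robot.goto(p(up),ori)
    robot.move_straight(p(z_hi),vel=.12)
    hit=robot.move_straight(p(z_lo),vel=.02,contact_N=F)
    s=robot.sense();print("hit",hit,"tip z",round(s["tcp_pos"][2]-N,4),"xy",np.round(s["tcp_pos"][:2],4),"F",np.round(s["wrist_force"],1))
    robot.sleep(.2);s=robot.sense();print("held z",round(s["tcp_pos"][2]-N,4),"F",np.round(s["wrist_force"],1))
    robot.move_straight(p(up),vel=.15);s=robot.sense();print("t",round(s["t"],2),"F",np.round(s["wrist_force"],1))
E
python3 - <<'E'
from press import *
for yaw in(1.5708,-1.5708): print(yaw,np.round(robot.inverse_kinematics([.58,.284,.2],[np.pi,0,yaw]),2))
robot.grip(0.0);print(robot.sense()["t"])
robot.goto([.58,.284,.22],[np.pi,0,1.5708])
press((.5822,.2840),.078,.053,[np.pi,0,1.5708],12)
E
```

```text
1.5708 [-0.73  0.46  0.29  1.67 -0.15  1.03 -0.39]
-1.5708 [-0.28  0.48 -0.34  1.64  0.18  1.05  2.47]
0.8667
hit True tip z 0.0587 xy [0.5822 0.2854] F [-1.7 -0.5  5. ]
held z 0.0587 F [-1.5  0.2  6.8]
t 5.4 F [-0.8 -0.  -0.1]
```

Run:
```python
from press import *;from h import *
robot.goto([.47,.03,.22],[np.pi,0,1.5708])
T=robot.grab_frame("top")
for c,a in blobs(T,(5,120,150),(20,255,255),(195,212,235,235)): print("orange",c.round(1),a,dep(T,c).round(4))
for y in(.25,.26,.27): 
  X=T["R"]@np.array([.5824,y-.03,.058])+T["t"];u=X[:2]/X[2]*T["fx"]+[T["cx"],T["cy"]];print(u.round(1),dep(T,u).round(4))
cv2.imwrite("pics/crop2.png",cv2.resize(T["image"][190:295,180:285],(400,400),interpolation=2)[:,:,::-1])
print(robot.sense()["t"])
```

```text
orange [205.5 222.6] 31 [0.5809 0.2811 0.0595]
[233.6 221.8] [0.5846 0.2224 0.0459]
[229.  221.9] [0.5829 0.2305 0.0554]
[224.5 221.9] [0.581  0.2384 0.0654]
6.55
```

View pics/crop2.png

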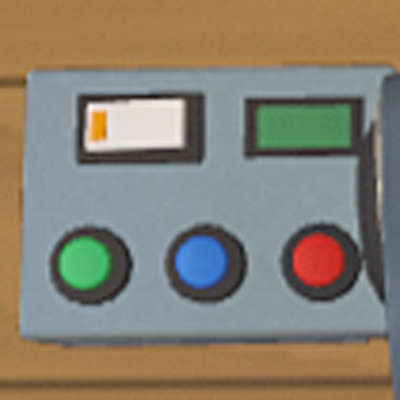

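The crop shows the orange end (100,125 in the crop) is now lower. The mark dropped from 67 to 59.5 mm, about 7 mm, so the rocker is on. Next is the blue key, then working out the stop arm's geometry.

Run:
```python
from press import *;from h import *;import pickle
press((.5020,.2194),.073,.055,[np.pi,0,1.5708],10,up=.11)
T=pickle.load(open("f0.pkl","rb"))["top"]
# post top face: yellow pixels whose depth height is near 98 mm
h=cv2.cvtColor(T["image"],cv2.COLOR_RGB2HSV);m=cv2.inRange(h,(22,130,120),(32,255,255))
P=np.array([dep(T,(u,v)) for v in range(230,260) for u in range(440,475) if m[v,u]]);P=P[P[:,2]>.094]
post=(P[:,:2].max(0)+P[:,:2].min(0))/2;print("post",post,np.ptp(P,axis=0),np.median(P[:,2]))
# pivot: dark grey disc
Q=np.array([[*dep(T,(u,v)),T["image"][v,u].max()] for v in range(188,210) for u in range(440,460)]);Q=Q[(Q[:,3]<150)&(Q[:,2]>.055)]
piv=(Q[:,:2].max(0)+Q[:,:2].min(0))/2;print("pivot",piv,np.ptp(Q,axis=0),np.median(Q[:,2]),"dist",np.linalg.norm(post-piv))
c=np.array([.5808,-.2185]);a=np.deg2rad(-17.24);R=np.array([[np.cos(a),-np.sin(a)],[np.sin(a),np.cos(a)]])
print("winder frame post",(post-c)@R,"pivot",(piv-c)@R)
v=(post-piv)@R;print("arm angle from -x",np.arctan2(-v[1],-v[0]))
```

```text
hit True tip z 0.0611 xy [0.5024 0.2196] F [-0.9  0.2  6. ]
held z 0.0611 F [-1.  -0.6  6.6]
t 9.21 F [ 0.5 -0.4 -0.4]
post [ 0.52162429 -0.25798344] [0.01265734 0.01431281 0.00531764] 0.09766298221992847
pivot [ 0.62902305 -0.25452357] [2.36285852e-02 2.17129378e-02 1.45704913e-02 7.50000000e+01] 0.06779672939941148 dist 0.10745448335506765
winder frame post [-0.04481515 -0.05524771] pivot [ 0.05673296 -0.02011299]
arm angle from -x 0.3330987266178799
```

Blue bottomed out at 61.1 mm, as expected (67 - 6). For the post I get an arm length of 107 mm (110 given) and a top height of 97.7 mm (98 given), so the geometry fits. Now I'll push it over.

Run:
```python
from press import *;from h import *
c=np.array([.5808,-.2185]);a=np.deg2rad(-17.24);R=np.array([[np.cos(a),-np.sin(a)],[np.sin(a),np.cos(a)]])
W=lambda x,y,z:[*(c+R@[x,y]),z+N]
ori=[np.pi,0,np.pi/2+a]
robot.move_straight([.502,.2194,.16],vel=.2)
robot.goto(W(-.047,-.097,.15),ori)
robot.move_straight(W(-.047,-.097,.072),vel=.15)
hit=robot.move_straight(W(-.047,.006,.072),vel=.05,contact_N=8)
s=robot.sense();print(hit,"winder xy",(R.T@(s["tcp_pos"][:2]-c)).round(4),s["tcp_pos"][2]-N,np.round(s["wrist_force"],1))
robot.sleep(.2);s=robot.sense();print("winder xy",(R.T@(s["tcp_pos"][:2]-c)).round(4),np.round(s["wrist_force"],1))
p=R.T@(s["tcp_pos"][:2]-c)
robot.move_straight(W(p[0],p[1]-.02,.072),vel=.1)
robot.move_straight(W(p[0],p[1]-.02,.15),vel=.2)
robot.goto([.47,.06,.2],[np.pi,0,1.5708])
T=robot.grab_frame("top")
h=cv2.cvtColor(T["image"],cv2.COLOR_RGB2HSV);m=cv2.inRange(h,(22,130,120),(32,255,255))
P=np.array([dep(T,(u,v)) for v in range(225,265) for u in range(405,475) if m[v,u]]);P=P[P[:,2]>.094]
q=R.T@((P[:,:2].max(0)+P[:,:2].min(0))/2-c);v=q-[.0567,-.0201];print("post wf",q,"angle",np.arctan2(-v[1],-v[0]))
cv2.imwrite("pics/crop3.png",cv2.resize(T["image"][170:275,380:485],(400,400),interpolation=2)[:,:,::-1]);print(robot.sense()["t"])
```

```text
True winder xy [-0.0462 -0.0137] 0.07197631890278178 [ 0.2 -2.4  1. ]
winder xy [-0.0466 -0.0138] [ 0.7 -0.6  0.5]
post wf [-0.04806732  0.00706441] angle -0.2536965703415797
15.9083
```

View pics/crop3.png

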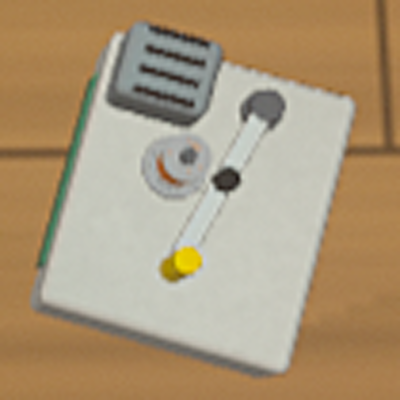

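The arm now lies beside the bobbin, with the post at (187,262) in the crop and the bobbin undisturbed. It turned 0.587 of 0.6 rad, within measuring noise. A second, firmer push will show whether it's against the stop, then I'll press green.

Run:
```python
from press import *;from h import *
c=np.array([.5808,-.2185]);a=np.deg2rad(-17.24);R=np.array([[np.cos(a),-np.sin(a)],[np.sin(a),np.cos(a)]])
W=lambda x,y,z:[*(c+R@[x,y]),z+N]
wf=lambda:(R.T@(robot.sense()["tcp_pos"][:2]-c)).round(4)
robot.goto(W(-.048,-.036,.15),[np.pi,0,np.pi/2+a])
robot.move_straight(W(-.048,-.036,.072),vel=.15)
print(robot.move_straight(W(-.048,.004,.072),vel=.03,contact_N=15),wf(),np.round(robot.sense()["wrist_force"],1))
robot.move_straight(W(-.048,-.036,.072),vel=.1);robot.move_straight(W(-.048,-.036,.15),vel=.2)
press((.5022,.2856),.073,.053,[np.pi,0,1.5708],12,up=.15)
robot.goto([.45,.0,.25],[np.pi,0,1.5708])
T=robot.grab_frame("top")
h=cv2.cvtColor(T["image"],cv2.COLOR_RGB2HSV);m=cv2.inRange(h,(22,130,120),(32,255,255))
P=np.array([dep(T,(u,v)) for v in range(225,265) for u in range(405,475) if m[v,u]]);P=P[P[:,2]>.094]
q=R.T@((P[:,:2].max(0)+P[:,:2].min(0))/2-c);v=q-[.0567,-.0201];print("post wf",q,"angle",np.arctan2(-v[1],-v[0]))
for c_,a_ in blobs(T,(5,120,150),(20,255,255),(195,212,235,235)): print("orange",dep(T,c_).round(4))
for u in((201.7,258.6),(232.6,258.3),(263,257.9)): print(dep(T,u).round(4))
cv2.imwrite("pics/top4.png",T["image"][:,:,::-1]);print(robot.sense()["t"])
```

```text
True [-0.0482 -0.0137] [ 0.3 -1.6 -0.3]
hit True tip z 0.0611 xy [0.5024 0.2859] F [-1.8 -1.   8. ]
held z 0.0611 F [-2.3 -1.1  7.4]
t 23.88 F [-0.6 -0.  -0.2]
post wf [-0.04789583  0.00671344] angle -0.2509488516581877
orange [0.581  0.2813 0.059 ]
[0.5009 0.2853 0.0672]
[0.501  0.219  0.0668]
[0.5012 0.1534 0.068 ]
25.0833
```

View pics/top4.png

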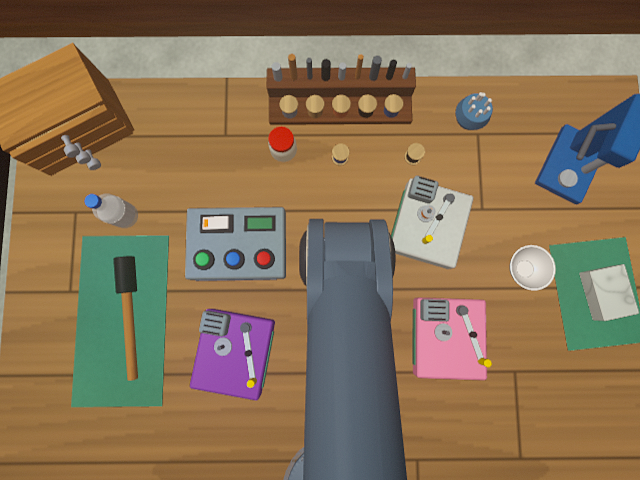

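The second push with 15 N stopped at the same place (-13.7 mm), so the arm is against its stop. Green bottomed out at 61.1 mm and came back up. The rocker is still on, with its mark at 59 mm. In the picture, every visible item stands where it did; the tan spool is hidden under the arm, which stayed well above it.

```bash
python3 -c "
from plant import robot
print(robot.close_job())"
```

```text
the job is handed in; nothing more can be done
None
```

The job is handed in: rocker on, blue key pressed and released, stop arm pushed fully over against its stop, then green key pressed and released, in that order, in about 25 s on the robot's clock; the red key was not pressed and the bobbin is still on its spindle.

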